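Close and lock a gearbox inspection cover

TASK

Slide the grey cover of the gearbox case fully home against its stop rib. Then lock it by turning the three captive wing bolts clockwise, each right to its end stop, in the order blue, yellow, red. Leave the cover closed and the spray can, gear wheel and wrench undisturbed.

Things in the scene. Friction and masses are not known exactly. Their poses are not given: they have to be found in the camera images.
- gearcase: Cast aluminium gearbox case fixed to the bench, 210 mm along its x, 315 mm along its y (y = -215 to +100), deck 70 mm above the bench, with an opening (80 x 124 mm) over gears. Origin: at bench level under the middle of the opening, which is also the middle of the closed cover; z up. Two guide ribs 8 mm high on the deck, inner faces at x = +-55.5 mm, run along y.
- stop_rib (a point): Steel stop rib across the +y end of the guides, 20 mm high above the deck. This point: middle of its face, at x = 0, y = +80 mm in the case's frame, at deck height (70 mm). Axes as the case's.
- cover: Loose grey cover plate lying on the deck between the guide ribs, 108 mm (x) x 160 mm (y) x 10 mm thick, about 0.45 kg. Origin: centre of its underside. It starts 50 to 100 mm back towards the case's -y and slides along the case's +y until its edge meets the stop rib; its origin is then at x = 0, y = 0, z = 70 mm in the case's frame.
- cover_tab (a point): Middle of the black upright tab on the cover, 44 mm (x) x 10 mm (y), rising 33 mm above the cover's top; this point is 70 mm towards -y from the cover's centre and 16 mm above the cover's top face (10 mm short of its trailing edge). Axes as the cover's.
- wing_blue (a joint): Turn of the blue captive wing bolt about the vertical, rad: 0 = its bar parallel to the case's y (open), growing clockwise seen from above to the end stop at 1.571 (bar across the cover's edge). Starts at 0 to 0.5. Stiff friction of about 0.12 N m holds it wherever it is left; no spring.
- wing_blue_hub (a point): Centre of the top of the blue wing bolt, on its axis, 107 mm above the bench. Its bar is 72 mm long (along this frame's y, which turns with it), 14 mm wide, 24 mm tall, underside 83 mm above the bench, 3 mm over the cover's top, on a fixed boss of 34 mm diameter. The bolts stand at x, y = (80, -50), (80, 50), (-80, 0) mm in the case's frame; which colour is where varies.
- wing_yellow (a joint): Turn of the yellow captive wing bolt about the vertical, rad: 0 = its bar parallel to the case's y (open), growing clockwise seen from above to the end stop at 1.571 (bar across the cover's edge). Starts at 0 to 0.5. Stiff friction of about 0.12 N m holds it wherever it is left; no spring.
- wing_yellow_hub (a point): Centre of the top of the yellow wing bolt, on its axis, 107 mm above the bench. Its bar is 72 mm long (along this frame's y, which turns with it), 14 mm wide, 24 mm tall, underside 83 mm above the bench, 3 mm over the cover's top, on a fixed boss of 34 mm diameter. The bolts stand at x, y = (80, -50), (80, 50), (-80, 0) mm in the case's frame; which colour is where varies.
- wing_red (a joint): Turn of the red captive wing bolt about the vertical, rad: 0 = its bar parallel to the case's y (open), growing clockwise seen from above to the end stop at 1.571 (bar across the cover's edge). Starts at 0 to 0.5. Stiff friction of about 0.12 N m holds it wherever it is left; no spring.
- wing_red_hub (a point): Centre of the top of the red wing bolt, on its axis, 107 mm above the bench. Its bar is 72 mm long (along this frame's y, which turns with it), 14 mm wide, 24 mm tall, underside 83 mm above the bench, 3 mm over the cover's top, on a fixed boss of 34 mm diameter. The bolts stand at x, y = (80, -50), (80, 50), (-80, 0) mm in the case's frame; which colour is where varies.
- spray_can: Bystander: red spray can, 56 mm diameter, 150 mm tall, standing; origin at the centre of its base.
- gear_wheel: Bystander: loose steel gear wheel lying flat, 80 mm diameter, 34 mm tall; origin at the centre of its underside.
- wrench: Bystander: wrench 160 mm long lying along its x; under 25 mm tall.
Not all that is in view belongs to the job. Several things have the shape of the cover; the one meant has the colours described above.

How it is judged:
On the way, in this order (a step that is already met when the one before it is completed fails the run):
1. the cover lies flat against the stop rib (y of cover in the frame of gearcase above -0.004 m and z of cover in the frame of gearcase between 0.066 and 0.074 m), for 0.2 s.
2. the blue wing bolt is turned to its end stop (value of joint wing_blue above 1.47 rad), for 0.2 s.
3. the yellow wing bolt is turned to its end stop (value of joint wing_yellow above 1.47 rad), for 0.2 s.
4. the red wing bolt is turned to its end stop (value of joint wing_red above 1.47 rad), for 0.2 s.
At the end, for the whole second after the job is handed in: The cover lies flat on the deck within 4 mm of the stop rib, at rest, and all three wing bolts are turned to within 0.1 rad (6 degrees) of their end stops (all of step 1 and value of joint each of wing_blue, wing_yellow, wing_red above 1.47 rad and linear speed of cover below 0.01 m/s); the robot touches nothing.
It fails at once if the spray can is moved by more than 25 mm (distance of spray_can from where it was at the start of the episode above 0.025 m).
It fails at once if the gear wheel is moved by more than 25 mm (distance of gear_wheel from where it was at the start of the episode above 0.025 m).
It fails at once if the wrench is moved by more than 25 mm (distance of wrench from where it was at the start of the episode above 0.025 m).
It also fails if it takes over 61 s, if anything falls off the work surface, if the arm or the gripper's body presses on something with over 40 N, if the wrist force passes 120 N, or if a joint passes its speed limit or range.

ROBOT

A 7-joint arm with a two-finger parallel gripper is mounted at the origin on the work surface. World frame = base frame: x ahead of the robot, y to its left, z up, the work surface at z = 0. Lengths are in m, angles in rad, forces in N, time in s.
With the tool pointing down it reaches from about 0.4 to 0.925 m from the base axis. Payload 4.1 kg.
Tool frame: the origin (TCP) lies midway between the tips of the shut fingers; the grasp point (between the pads) lies behind it (env.tcp_to_grasp is the z of the grasp point in the tool frame, in m); z points along the fingers, y is the line along which they close (so a half turn about z gives the same grasp; the last joint's range is limited). The gripper opens to 85 mm and grips with 20 to 120 N. Pads are 22 mm wide; open, the fingers measure 114 mm over their backs; the gripper's body (76 mm by 85 mm) begins 54 mm behind the grasp point. The pads swing forward as they close: fully open they stand 13 mm farther back than shut.
Start: joints at [1.171, 0.398, 0.045, 1.537, -0.019, 1.207, -0.051], TCP at [0.193, -0.621, 0.231] pointing down, gripper open.
Joint ranges: [-2.82, 2.82], [-0.49, 2.23], [-1.37, 1.46], [0, 2.46], [-1.36, 4.5], [0.23, 2], [-2.94, 2.94]. Speed limits (rad/s): [2.57, 2.57, 3.14, 3.14, 3.14, 3.14, 3.14].

INTERFACE

Orientations are given as a 3x3 rotation matrix whose columns are the frame's x, y, z axes.
In Python, from cell import status, viewer, order, spotter, env gives the robot as it stands.
- The arm moves only by the shell command python3 -m handwheel 'ROWS' [OPENING] [FORCE]. ROWS is JSON, a list of rows, each an object of numbers: "tx", "ty", "tz": the shift along the tool's x, y, z in cm; "wx", "wy", "wz": the turn, a rotation vector about the tool's x, y, z in rad. In form: [{"tx": .., "ty": .., "tz": .., "wx": .., "wy": .., "wz": ..}, ...]. A call has exactly 8 rows; each row is the pose to reach, as a shift and turn from the pose commanded when the call began, along the tool's axes at that moment; what a row does not reach only later rows make up. A row lasts 1/8 s, in which the tool goes at most 62.5 mm and 10.7 degrees, less where a joint would pass 70% of its speed; a pose out of reach is approached as far as the arm can. A call with a gripper value outside its range is refused whole. OPENING is the closure in counts, from 0 (fully open) to 255 (shut), set as the call begins (- or left out, the last holds). The fingers move at their own pace and stop on an object; FORCE is the grip in N (left out, the last holds). Time passes only in rows, so rows that repeat a pose let the fingers close, or fill a call up. It gives the time, the measured TCP pose, the force, the opening and the grip force at its end, in the units of the state.
- status.state(): the state, without advancing time (a new reading comes with each control period).
- viewer.camera(name): name is "side" or "top"; returns the picture (480x640x3 uint8, red, green, blue); there is no depth.
- viewer.camera_params(name): a dict with "fx", "fy", "cx", "cy" (pixels), "k1" (the pictures are not rectified: a ray, as slopes to the right and down, at radius r is drawn at 1 + k1 r^2 times it, then the intrinsics apply), "extrinsics" (4x4, takes a point from camera to world coordinates). Camera axes: x right, y down, z forward; pixel columns grow to the right and rows downward; lengths in m; the calibration is good to about 2 mm. A picture is of the moment at which its call begins. camera_params takes no time and is no camera call.
- order.close_job(): hands the job in; it is judged then, once.
Trained networks look in the newest picture that a camera, given by its name, has taken for a name from the list of things; names that differ only in an ending like _2 or _b are one class to them, and where a whole thing is asked for, a point or a joint stands for the part that bears it (a point fixed in the world has none). Each returns a list of dicts, best first, with "conf" (0 to 1); they miss things now and then, are a little off and sometimes report something else, mostly with a low value. They report only what shows in the picture. A call takes as long as a camera call. They do not tell look-alikes from the thing itself.
- spotter.cut_out(query, camera): "mask" (480x640 bool, what is visible of it) and "rect" ([left, top, width, height] in pixels, round what is visible of it).
The state is a dict: "clock": time; "qpos": joint angles; "qd": joint speeds; "effort": joint torques, N m; "tool_pos": TCP position; "tcp_rot": TCP orientation; "contact_force": force on the tool from outside, world axes, zero at the start; "wrist_torque": the same for the moment, N m; "opening": opening from 0.0 (shut) to 1.0 (fully open); "gripper_force": force on a finger pad.
Only numpy, scipy, OpenCV 4.12 (cv2) and the standard library are available. Lean on these libraries where they do the work, as an engineer would, in place of code of your own. Each camera call takes 0.05 s, during which the arm holds its last target. There are 200 camera calls.

## Working session

There is one attempt and no reset: what is moved stays moved. The work goes in short steps, Python scripts to look and compute and a shell command to move; the robot and the scene stay as the last step left them, time stands still between calls to the robot, and variables do not carry over. Pictures are saved under pics/ and viewed, at most 10 in all, crops included, and the job is handed in when it is done.

```bash
ls; mkdir -p pics; python3 - <<'E'
from cell import status, viewer, order, spotter, env
import cv2,numpy as np
s=status.state();print(s['clock'],s['tool_pos'],np.round(s['tcp_rot'],3).tolist(),env.tcp_to_grasp)
for c in('top','side'):
    cv2.imwrite(f'pics/{c}0.png',viewer.camera(c)[:,:,::-1]);p=viewer.camera_params(c);print({k:(np.round(v,4).tolist()) for k,v in p.items()})
E
```

```text
pics
0.0 [ 0.19243328 -0.62015861  0.23024228] [[0.955, 0.296, -0.001], [0.296, -0.955, 0.002], [-0.0, -0.002, -1.0]] -0.0187
{'fx': 500.8572, 'fy': 500.8572, 'cx': 321.9844, 'cy': 241.8042, 'k1': -0.0692, 'extrinsics': [[-0.0174, -0.9964, 0.0826, 0.4037], [-0.9998, 0.0176, 0.0023, 0.0532], [-0.0038, -0.0826, -0.9966, 1.2454], [0.0, 0.0, 0.0, 1.0]]}
{'fx': 491.3031, 'fy': 491.3031, 'cx': 318.7984, 'cy': 235.0583, 'k1': -0.0458, 'extrinsics': [[-0.9647, -0.1448, 0.2198, 0.2734], [-0.2631, 0.5055, -0.8218, 0.9464], [0.0079, -0.8506, -0.5257, 0.6601], [0.0, 0.0, 0.0, 1.0]]}
```

View pics/top0.png

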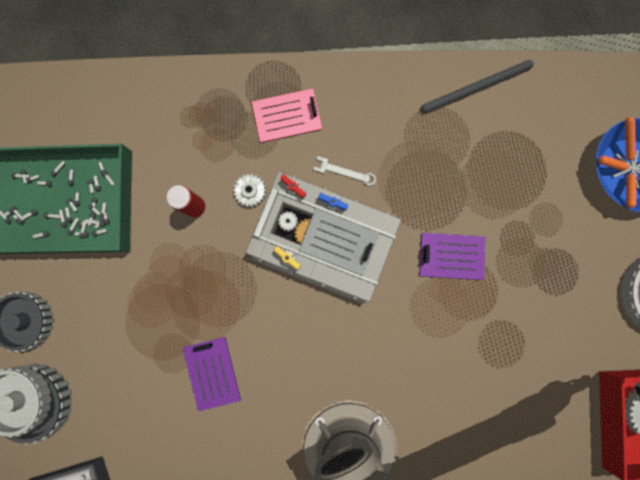

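View pics/side0.png

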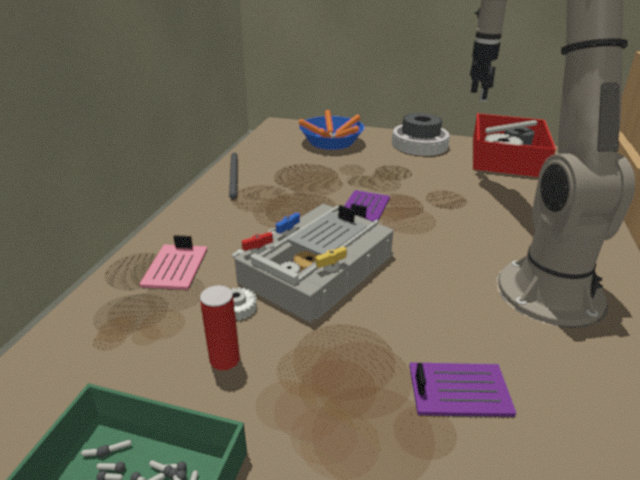

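The grey cover lies on the case at top-view (340,240) with its tab at (367,252). Its look-alikes are pink (287,115), purple (452,256) and purple (212,374). Only the one on the case is grey and between the ribs. The hubs are red (293,186), blue (332,202) and yellow (287,258). Next I fit the poses and confirm with a crop.

```bash
cat > h.py <<'E'
from cell import status, viewer, order, spotter, env
import cv2,numpy as np
from scipy.optimize import least_squares
from scipy.spatial import ConvexHull
P={c:viewer.camera_params(c) for c in('top','side')}
def proj(pts,c):
    p=P[c];E=np.linalg.inv(np.array(p['extrinsics']));q=np.atleast_2d(pts)@E[:3,:3].T+E[:3,3];s=q[:,:2]/q[:,2:]
    s=s*(1+p['k1']*(s**2).sum(1))[:,None];return s*[p['fx'],p['fy']]+[p['cx'],p['cy']]
def unproj(uv,z,c):
    f=lambda w:(proj([w[0],w[1],z],c)[0]-uv);return least_squares(f,[.55,0]).x
def Rz(a):return np.array([[np.cos(a),-np.sin(a),0],[np.sin(a),np.cos(a),0],[0,0,1]])
def box(cx,cy,yaw,L,W,z0,z1):  # bar along y
    v=np.array([[x,y,z] for x in(-W/2,W/2) for y in(-L/2,L/2) for z in(z0,z1)]);return v@Rz(yaw).T+[cx,cy,0]
def mom(poly):
    M=cv2.moments(poly.astype(np.float32).reshape(-1,1,2));return M['m10']/M['m00'],M['m01']/M['m00'],.5*np.arctan2(2*M['mu11'],M['mu20']-M['mu02'])
def bmom(pts,c):
    u=proj(pts,c);return mom(u[ConvexHull(u).vertices])
def hue(img,name):
    h=cv2.cvtColor(img,cv2.COLOR_RGB2HSV);H,S,V=h[...,0].astype(int),h[...,1],h[...,2]
    d=np.minimum(abs(H-{'red':0,'yellow':24,'blue':110}[name]),180-abs(H-{'red':0,'yellow':24,'blue':110}[name]))
    return (d<10)&(S>140)&(V>60)
SITE={'blue':(.08,-.05),'red':(.08,.05),'yellow':(-.08,0)}
def masks(img,c):
    out={}
    for n in SITE:
        r=spotter.cut_out('wing_'+n,c); ms=[]
        for d in r:
            m=d['mask']&hue(img,n)
            if m.sum()>20: ms.append((d['conf'],m,d['rect']))
        if ms: out[n]=ms[0]
    return out
E
python3 - <<'E'
from h import *
obs={}
for c in('top','side'):
    img=viewer.camera(c); M=masks(img,c)
    for n,(cf,m,r) in M.items():
        mm=cv2.moments(m.astype(np.uint8),True);o=(mm['m10']/mm['m00'],mm['m01']/mm['m00'],.5*np.arctan2(2*mm['mu11'],mm['mu20']-mm['mu02']))
        obs[c,n]=o;print(c,n,round(cf,2),r,m.sum(),np.round(o,2))
    if c=='top':
        for q in('cover','gearcase','cover_tab'):
            print(q,[(round(d['conf'],2),d['rect'],int(d['mask'].sum())) for d in spotter.cut_out(q,c)][:4])
        cv2.imwrite('pics/crop1.png',cv2.resize(img[160:320,230:430,::-1],None,fx=4,fy=4,interpolation=cv2.INTER_CUBIC)[:600])
def f(p,cs,full=False):
    x,y,a=p[:3];res=[];R=Rz(a)
    for (c,n),o in obs.items():
        if c not in cs: continue
        i=list(SITE).index(n);h=R@[*SITE[n],0];q=bmom(box(x+h[0],y+h[1],a-p[3+i],.072,.014,.083,.107),c)
        d=np.sin(o[2]-q[2]);res+=[o[0]-q[0],o[1]-q[1],12*d]
    return res
for cs in(['top'],['side'],['top','side']):
    s=least_squares(f,[.58,.05,-.4,.2,.2,.2],args=(cs,),loss='soft_l1');print(cs,np.round(s.x,4),np.round(s.fun,2))
E
```

```text
top blue 0.52 [320.3, 193.5, 25.8, 16.4] 156 [332.01 201.15   0.39]
top red 0.49 [278.5, 175.9, 31.3, 23.5] 169 [292.42 185.79   0.72]
top yellow 0.54 [271.7, 245.3, 27.7, 22.6] 148 [286.53 257.55   0.7 ]
cover [(0.94, [251.8, 87.7, 67.8, 54.7], 2685), (0.89, [180.7, 334.5, 58.2, 75.9], 2844), (0.74, [299.6, 210.0, 79.1, 65.5], 3076), (0.6, [417.7, 233.1, 70.1, 45.8], 2828)]
gearcase [(0.59, [249.1, 174.3, 151.4, 127.7], 7949), (0.5, [272.1, 242.7, 26.7, 27.1], 167)]
cover_tab [(0.96, [185.2, 338.2, 54.8, 74.3], 2896), (0.87, [419.7, 230.2, 63.8, 48.3], 2829), (0.81, [301.3, 211.5, 75.7, 62.5], 3202), (0.73, [273.4, 246.3, 26.0, 23.4], 213)]
side blue 0.82 [275.0, 212.8, 24.5, 21.5] 213 [287.47 222.68  -0.55]
side red 0.68 [242.0, 235.0, 32.1, 16.4] 315 [256.53 241.06  -0.31]
side yellow 0.95 [310.8, 250.7, 35.3, 21.2] 305 [330.37 257.12  -0.37]
['top'] [ 0.5364  0.1059 -0.3498  0.1462  0.2     0.2012] [ 0.32  0.53 -0.97  1.35 -1.02  2.27 -1.97 -1.16  1.92]
['side'] [ 0.5377  0.1075 -0.3891  0.1991  0.2     0.2   ] [ 0.36 -0.03 -1.62 -0.1  -0.14  1.35 -0.23  0.19  1.48]
['top', 'side'] [ 0.5374  0.1092 -0.4343  0.1836  0.2     0.2   ] [-0.3  -1.8  -2.41 -0.6  -0.    1.26  2.23  0.29  0.92 -1.33 -0.12 -1.88
 -0.39  0.49  0.96  0.92 -1.05  1.  ]
```

View pics/crop1.png

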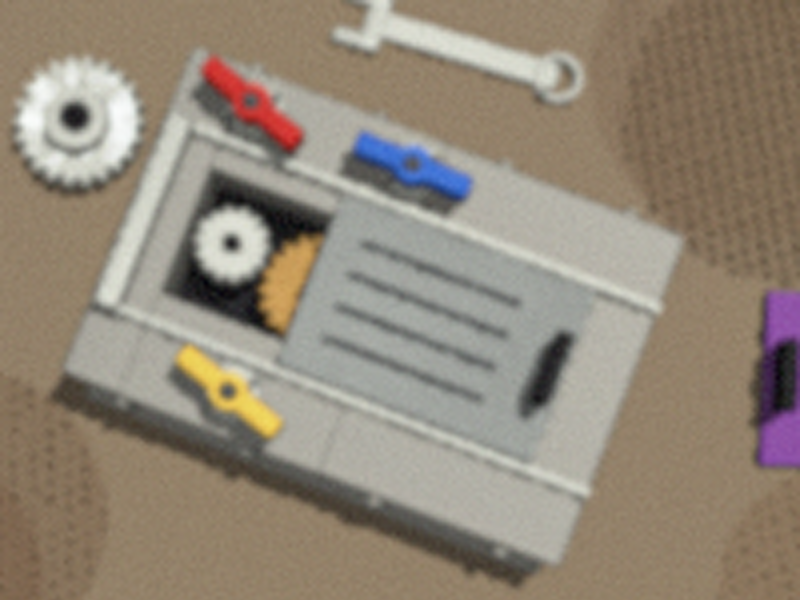

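The crop confirms it: grey plate between the ribs, black tab at crop (547,372) → full (367,253). The fit stalled on numerical steps, so I redo it with larger ones and add the tab.

```bash
python3 - <<'E'
from h import *
obs={('top','blue'):(332.01,201.15,.39),('top','red'):(292.42,185.79,.72),('top','yellow'):(286.53,257.55,.7),('side','blue'):(287.47,222.68,-.55),('side','red'):(256.53,241.06,-.31),('side','yellow'):(330.37,257.12,-.37)}
def f(p,cs):
    x,y,a=p[:3];res=[];R=Rz(a)
    for (c,n),o in obs.items():
        if c not in cs: continue
        i=list(SITE).index(n);h=R@[*SITE[n],0];q=bmom(box(x+h[0],y+h[1],a-p[3+i],.072,.014,.083,.107),c)
        res+=[o[0]-q[0],o[1]-q[1],6*np.sin(o[2]-q[2])]
    return res
for cs in(['top'],['side'],['top','side']):
    s=least_squares(f,[.54,.11,-.4,.2,.2,.2],args=(cs,),diff_step=1e-3,x_scale=[.01,.01,.1,.1,.1,.1]);print(cs,np.round(s.x,4),np.round(s.fun,2))
x,y,a=s.x[:3];R=Rz(a)
img=viewer.camera('top');g=img.max(2);m=np.zeros_like(g);m[238:270,354:382]=(g[238:270,354:382]<75)
mm=cv2.moments(m,True);uv=np.array([mm['m10'],mm['m01']])/mm['m00'];w=np.r_[unproj(uv,.1,'top'),0]
print('tab px',uv,m.sum(),'world',w,'case',R.T@(w-[x,y,0]))
E=np.array
loc=lambda q:(np.round(R@E([*q,0])+[x,y,0],4)[:2]).tolist()
ang=np.degrees(a);print(ang,{n:loc(SITE[n]) for n in SITE},'push start',loc((0,-.22)),'push end',loc((0,-.084)))
E
```

```text
['top'] [ 0.5381  0.1071 -0.3921  0.0168  0.3464  0.323 ] [-0.17 -0.1   0.01  0.19  0.05 -0.   -0.02  0.05  0.  ]
['side'] [ 0.5378  0.1078 -0.3991  0.0351  0.3461  0.3393] [ 0.09 -0.09 -0.01 -0.14  0.07  0.02  0.05 -0.01 -0.01]
['top', 'side'] [ 0.538   0.1073 -0.3949  0.0269  0.3457  0.3274] [-0.16 -0.25 -0.07  0.16  0.02 -0.01  0.15  0.03 -0.04  0.27  0.    0.06
 -0.1   0.11  0.04 -0.01  0.21  0.07]
tab px [366.26436782 252.71264368] 87 world [ 0.47181048 -0.04515282  0.        ] case [-0.00240843 -0.16620277  0.        ]
-22.628714751460855 {'blue': [0.5926, 0.0304], 'red': [0.6311, 0.1227], 'yellow': [0.4641, 0.1381]} push start [0.4533, -0.0957] push end [0.5057, 0.0298]
```

```bash
python3 -m handwheel '[{"tx":3,"ty":-3,"wz":-0.06},{"tx":7,"ty":-7.3,"wz":-0.15},{"tx":11,"ty":-11.5,"wz":-0.23},{"tx":15,"ty":-15.7,"wz":-0.32},{"tx":19,"ty":-19.9,"wz":-0.40},{"tx":23,"ty":-24.1,"wz":-0.49},{"tx":27,"ty":-28.3,"wz":-0.57},{"tx":30,"ty":-31.5,"wz":-0.64}]' 255 60
cat > g.py <<'E'
import sys
from h import *
x,y,a=.538,.1073,-.3949
cx,cy,z,psi=map(float,sys.argv[1:5])   # target in case frame xy, world z, tool yaw - case yaw
s=status.state();R=np.array(s['tcp_rot']);p=s['tool_pos']
t=np.r_[(Rz(a)@[cx,cy,0]+[x,y,0])[:2],z];ps=a+psi
G=np.array([[np.cos(ps),np.sin(ps),0],[np.sin(ps),-np.cos(ps),0],[0,0,-1]])
c=Rz(a).T@(p-[x,y,0])
print('t',round(s['clock'],2),'case pos',np.round(c*1000,1),'yaw-a',round(np.arctan2(R[1,0],R[0,0])-a,3),'F(case)',np.round(Rz(a).T@s['contact_force'],1),'open',round(s['opening'],3),'grip',round(s['gripper_force'],1))
print('shift cm',np.round(R.T@(t-p)*100,2),'turn',np.round(cv2.Rodrigues(R.T@G)[0].ravel(),3))
E
python3 g.py 0 -.21 .2 1.571
```

```text
t 0.7 case pos [ -38.7 -805.   231.4] yaw-a 0.696 F(case) [-0.4  0.4 -0.1] open 1.0 grip 0.0
shift cm [ 41.1  -43.19   3.13] turn [ 0.     0.    -0.875]invalid input at $[0]: expected keys tx, ty, tz, wx, wy, wz
```

All keys are needed.

```bash
python3 -m handwheel '[{"tx":3,"ty":-3,"tz":0,"wx":0,"wy":0,"wz":-0.06},{"tx":7,"ty":-7.3,"tz":0,"wx":0,"wy":0,"wz":-0.15},{"tx":11,"ty":-11.5,"tz":0,"wx":0,"wy":0,"wz":-0.23},{"tx":15,"ty":-15.7,"tz":0,"wx":0,"wy":0,"wz":-0.32},{"tx":19,"ty":-19.9,"tz":0,"wx":0,"wy":0,"wz":-0.40},{"tx":23,"ty":-24.1,"tz":0,"wx":0,"wy":0,"wz":-0.49},{"tx":27,"ty":-28.3,"tz":0,"wx":0,"wy":0,"wz":-0.57},{"tx":30,"ty":-31.5,"tz":0,"wx":0,"wy":0,"wz":-0.64}]' 255 60
python3 g.py 0 -.21 .14 1.571
```

```text
clock: 1.7
tool_pos: [0.3868, -0.2287, 0.2317]
tcp_rot: [[0.586, 0.811, 0.001], [0.811, -0.586, -0.001], [0.0, 0.001, -1.0]]
contact_force: [0.5, -0.3, 0.7]
opening: -0.004
gripper_force: 0.0
t 1.7 case pos [ -10.3 -368.3  231.7] yaw-a 1.34 F(case) [ 0.6 -0.1  0.7] open -0.004 grip 0.0
shift cm [15.65 -2.63  9.17] turn [ 0.001  0.    -0.231]
```

```bash
python3 -m handwheel '[{"tx":4,"ty":-0.7,"tz":1,"wx":0,"wy":0,"wz":-0.08},{"tx":9,"ty":-1.5,"tz":2.5,"wx":0,"wy":0,"wz":-0.16},{"tx":13,"ty":-2.2,"tz":5,"wx":0,"wy":0,"wz":-0.231},{"tx":15.6,"ty":-2.6,"tz":8,"wx":0,"wy":0,"wz":-0.231},{"tx":15.6,"ty":-2.6,"tz":11,"wx":0,"wy":0,"wz":-0.231},{"tx":15.6,"ty":-2.6,"tz":13,"wx":0,"wy":0,"wz":-0.231},{"tx":15.6,"ty":-2.6,"tz":14.1,"wx":0,"wy":0,"wz":-0.231},{"tx":15.6,"ty":-2.6,"tz":14.1,"wx":0,"wy":0,"wz":-0.231}]'
python3 g.py 0 -.084 .09 1.571
```

```text
clock: 2.7
tool_pos: [0.4564, -0.0898, 0.09]
tcp_rot: [[0.389, 0.921, -0.001], [0.921, -0.389, 0.0], [-0.0, -0.001, -1.0]]
contact_force: [-0.3, 0.2, 0.9]
opening: -0.002
gripper_force: 0.0
t 2.7 case pos [   0.5 -213.3   90. ] yaw-a 1.567 F(case) [-0.3  0.1  0.9] open -0.002 grip 0.0
shift cm [12.93 -0.11  0.  ] turn [-0.001  0.    -0.004]
```

```bash
python3 -m handwheel '[{"tx":1.5,"ty":0,"tz":0,"wx":0,"wy":0,"wz":0},{"tx":2.5,"ty":0,"tz":0,"wx":0,"wy":0,"wz":0},{"tx":3.5,"ty":0,"tz":0,"wx":0,"wy":0,"wz":0},{"tx":4.5,"ty":0,"tz":0,"wx":0,"wy":0,"wz":0},{"tx":5.5,"ty":0,"tz":0,"wx":0,"wy":0,"wz":0},{"tx":6.5,"ty":0,"tz":0,"wx":0,"wy":0,"wz":0},{"tx":7.5,"ty":0,"tz":0,"wx":0,"wy":0,"wz":0},{"tx":8.5,"ty":0,"tz":0,"wx":0,"wy":0,"wz":0}]'
python3 g.py 0 -.084 .09 1.571
python3 -m handwheel '[{"tx":0.8,"ty":0,"tz":0,"wx":0,"wy":0,"wz":0},{"tx":1.6,"ty":0,"tz":0,"wx":0,"wy":0,"wz":0},{"tx":2.3,"ty":0,"tz":0,"wx":0,"wy":0,"wz":0},{"tx":2.9,"ty":0,"tz":0,"wx":0,"wy":0,"wz":0},{"tx":3.4,"ty":0,"tz":0,"wx":0,"wy":0,"wz":0},{"tx":3.8,"ty":0,"tz":0,"wx":0,"wy":0,"wz":0},{"tx":4.1,"ty":0,"tz":0,"wx":0,"wy":0,"wz":0},{"tx":4.1,"ty":0,"tz":0,"wx":0,"wy":0,"wz":0}]'
python3 g.py 0 -.084 .09 1.571
```

```text
clock: 3.7
tool_pos: [0.4899, -0.0108, 0.0903]
tcp_rot: [[0.388, 0.921, -0.0], [0.921, -0.388, -0.0], [-0.0, 0.0, -1.0]]
contact_force: [-0.7, -2.3, 1.4]
opening: 0.0
gripper_force: 1.2
t 3.7 case pos [   1.1 -127.5   90.3] yaw-a 1.567 F(case) [ 0.2 -2.4  1.4] open 0.0 grip 1.2
shift cm [ 4.35 -0.13  0.03] turn [ 0.     0.    -0.004]
clock: 4.7
tool_pos: [0.5056, 0.0262, 0.0902]
tcp_rot: [[0.389, 0.921, -0.0], [0.921, -0.389, -0.0], [-0.0, -0.0, -1.0]]
contact_force: [-1.0, -2.1, 1.0]
opening: -0.001
gripper_force: 1.4
t 4.7 case pos [  1.3 -87.3  90.2] yaw-a 1.567 F(case) [-0.2 -2.3  1. ] open -0.001 grip 1.4
shift cm [ 0.33 -0.13  0.02] turn [-0.     0.    -0.004]
```

Not yet against the rib (friction force only). I nudge on until the force rises.

```bash
python3 -m handwheel '[{"tx":0.1,"ty":0,"tz":0,"wx":0,"wy":0,"wz":0},{"tx":0.2,"ty":0,"tz":0,"wx":0,"wy":0,"wz":0},{"tx":0.3,"ty":0,"tz":0,"wx":0,"wy":0,"wz":0},{"tx":0.35,"ty":0,"tz":0,"wx":0,"wy":0,"wz":0},{"tx":0.4,"ty":0,"tz":0,"wx":0,"wy":0,"wz":0},{"tx":0.45,"ty":0,"tz":0,"wx":0,"wy":0,"wz":0},{"tx":0.5,"ty":0,"tz":0,"wx":0,"wy":0,"wz":0},{"tx":0.5,"ty":0,"tz":0,"wx":0,"wy":0,"wz":0}]'|grep force
python3 g.py 0 -.084 .09 1.571
```

```text
contact_force: [-5.5, -9.8, 8.0]
gripper_force: 6.2
t 5.7 case pos [  1.4 -87.3  90.3] yaw-a 1.564 F(case) [ -1.4 -11.1   8. ] open 0.0 grip 6.2
shift cm [ 0.33 -0.14  0.02] turn [-0.002  0.008 -0.007]
```

The cover is stalled at the rib with 11 N against 2 N sliding friction, so it is home. Back off, lift, and go to blue.

```bash
python3 -m handwheel '[{"tx":-0.7,"ty":0,"tz":0,"wx":0,"wy":0,"wz":0},{"tx":-0.7,"ty":0,"tz":-3,"wx":0,"wy":0,"wz":0},{"tx":-0.7,"ty":0,"tz":-7,"wx":0,"wy":0,"wz":0},{"tx":0,"ty":2.5,"tz":-7,"wx":0,"wy":0,"wz":0},{"tx":1.5,"ty":5,"tz":-7,"wx":0,"wy":0,"wz":0},{"tx":3,"ty":7,"tz":-7,"wx":0,"wy":0,"wz":0},{"tx":3.5,"ty":7.8,"tz":-7,"wx":0,"wy":0,"wz":0},{"tx":3.5,"ty":7.8,"tz":-7,"wx":0,"wy":0,"wz":0}]' 105 60 |grep -E "force|open"
python3 g.py .08 -.05 .087 1.544
```

```text
contact_force: [-0.8, -0.8, 0.1]
opening: 0.586
gripper_force: 0.0
t 6.7 case pos [ 79.  -46.8 160. ] yaw-a 1.568 F(case) [-0.4 -1.   0.1] open 0.586 grip 0.0
shift cm [-0.33  0.11  7.3 ] turn [-0.001 -0.001  0.024]
```

```bash
python3 - <<'E'
from h import *
cv2.imwrite('pics/s1.png',cv2.resize(viewer.camera('side')[170:320,210:410,::-1],None,fx=4,fy=4,interpolation=cv2.INTER_CUBIC))
E
```

```text
(no output)
```

View pics/s1.png

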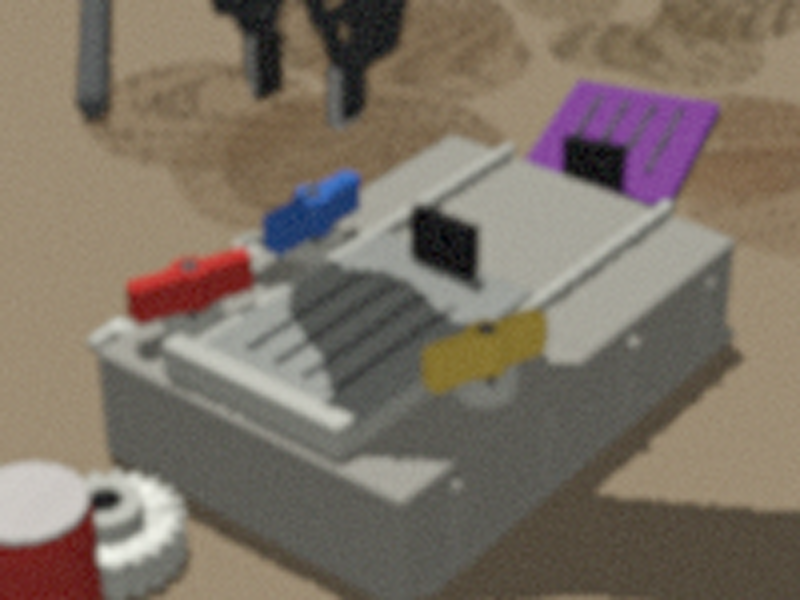

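The side crop shows the cover flat at the rib (rib around crop (250,385)), the tab at (445,240), and the open fingers above blue. Descend onto blue and grip.

```bash
python3 -m handwheel '[{"tx":-0.3,"ty":0.1,"tz":1.5,"wx":0,"wy":0,"wz":0.024},{"tx":-0.3,"ty":0.1,"tz":3,"wx":0,"wy":0,"wz":0.024},{"tx":-0.3,"ty":0.1,"tz":4.5,"wx":0,"wy":0,"wz":0.024},{"tx":-0.3,"ty":0.1,"tz":6,"wx":0,"wy":0,"wz":0.024},{"tx":-0.3,"ty":0.1,"tz":7,"wx":0,"wy":0,"wz":0.024},{"tx":-0.3,"ty":0.1,"tz":7.3,"wx":0,"wy":0,"wz":0.024},{"tx":-0.3,"ty":0.1,"tz":7.3,"wx":0,"wy":0,"wz":0.024},{"tx":-0.3,"ty":0.1,"tz":7.3,"wx":0,"wy":0,"wz":0.024}]' |grep -E "force"
python3 g.py .08 -.05 .087 1.544
python3 -m handwheel '[{"tx":0,"ty":0,"tz":0,"wx":0,"wy":0,"wz":0},{"tx":0,"ty":0,"tz":0,"wx":0,"wy":0,"wz":0},{"tx":0,"ty":0,"tz":0,"wx":0,"wy":0,"wz":0},{"tx":0,"ty":0,"tz":0,"wx":0,"wy":0,"wz":0},{"tx":0,"ty":0,"tz":0,"wx":0,"wy":0,"wz":0},{"tx":0,"ty":0,"tz":0,"wx":0,"wy":0,"wz":0},{"tx":0,"ty":0,"tz":0,"wx":0,"wy":0,"wz":0},{"tx":0,"ty":0,"tz":0,"wx":0,"wy":0,"wz":0}]' 255 30|grep -E "force"
python3 g.py .08 -.05 .087 0
```

```text
contact_force: [-0.1, -0.1, 0.7]
gripper_force: 0.0
t 7.75 case pos [ 80.8 -50.2  87.9] yaw-a 1.543 F(case) [-0.  -0.1  0.7] open 0.588 grip 0.0
shift cm [ 0.01 -0.08  0.09] turn [ 0.001 -0.    -0.001]
contact_force: [-3.2, -0.3, 5.4]
gripper_force: 30.7
t 8.75 case pos [ 79.8 -50.4  87.7] yaw-a 1.543 F(case) [-2.9 -1.5  5.4] open 0.157 grip 30.7
shift cm [0.04 0.02 0.07] turn [-0.000e+00  1.000e-03  1.543e+00]
```

Opening is 13 mm, so the fingers hold the bar. Turn clockwise.

```bash
python3 -m handwheel '[{"tx":0,"ty":0,"tz":0,"wx":0,"wy":0,"wz":0.15},{"tx":0,"ty":0,"tz":0,"wx":0,"wy":0,"wz":0.32},{"tx":0,"ty":0,"tz":0,"wx":0,"wy":0,"wz":0.49},{"tx":0,"ty":0,"tz":0,"wx":0,"wy":0,"wz":0.66},{"tx":0,"ty":0,"tz":0,"wx":0,"wy":0,"wz":0.83},{"tx":0,"ty":0,"tz":0,"wx":0,"wy":0,"wz":1.0},{"tx":0,"ty":0,"tz":0,"wx":0,"wy":0,"wz":1.17},{"tx":0,"ty":0,"tz":0,"wx":0,"wy":0,"wz":1.3}]' |grep -E "force"
python3 g.py .08 -.05 .087 0
python3 -m handwheel '[{"tx":0,"ty":0,"tz":0,"wx":0,"wy":0,"wz":0.1},{"tx":0,"ty":0,"tz":0,"wx":0,"wy":0,"wz":0.17},{"tx":0,"ty":0,"tz":0,"wx":0,"wy":0,"wz":0.22},{"tx":0,"ty":0,"tz":0,"wx":0,"wy":0,"wz":0.25},{"tx":0,"ty":0,"tz":0,"wx":0,"wy":0,"wz":0.28},{"tx":0,"ty":0,"tz":0,"wx":0,"wy":0,"wz":0.28},{"tx":0,"ty":0,"tz":0,"wx":0,"wy":0,"wz":0.28},{"tx":0,"ty":0,"tz":0,"wx":0,"wy":0,"wz":0.28}]' |grep -E "force"
python3 g.py .08 -.05 .087 0; python3 -c "
from h import *
print(status.state()['wrist_torque'])"
```

```text
contact_force: [-2.8, -0.8, 4.5]
gripper_force: 30.6
t 9.75 case pos [ 80.3 -50.9  87.7] yaw-a 0.239 F(case) [-2.3 -1.8  4.5] open 0.158 grip 30.6
shift cm [-0.01 -0.09  0.07] turn [0.001 0.    0.239]
contact_force: [-4.1, -0.8, 5.1]
gripper_force: 38.7
t 10.75 case pos [ 80.4 -51.   87.7] yaw-a -0.033 F(case) [-3.5 -2.3  5.1] open 0.159 grip 38.7
shift cm [-0.04 -0.1   0.07] turn [ 0.002 -0.    -0.033]
[-0.21898624  0.72372121  0.9328318 ]
```

Torque is 0.93 N m against 0.12 friction with yaw at the stop, so blue is home. Release, lift, move to yellow.

```bash
python3 -m handwheel '[{"tx":0,"ty":0,"tz":0,"wx":0,"wy":0,"wz":0},{"tx":0,"ty":0,"tz":0,"wx":0,"wy":0,"wz":0},{"tx":0,"ty":0,"tz":0,"wx":0,"wy":0,"wz":0},{"tx":0,"ty":0,"tz":0,"wx":0,"wy":0,"wz":0},{"tx":0,"ty":0,"tz":-2,"wx":0,"wy":0,"wz":0},{"tx":0,"ty":0,"tz":-4,"wx":0,"wy":0,"wz":0},{"tx":0,"ty":0,"tz":-6,"wx":0,"wy":0,"wz":0},{"tx":0,"ty":0,"tz":-7,"wx":0,"wy":0,"wz":0}]' 105 |grep -E "force"
python3 g.py -.08 0 .157 1.244
```

```text
contact_force: [0.7, 0.0, 0.0]
gripper_force: 0.0
t 11.75 case pos [ 80.9 -50.1 158.4] yaw-a -0.037 F(case) [0.7 0.3 0. ] open 0.586 grip 0.0
shift cm [-16.27  -4.41   0.12] turn [ 0.    -0.002 -1.281]
```

```bash
python3 -m handwheel '[{"tx":-2,"ty":-0.5,"tz":0,"wx":0,"wy":0,"wz":-0.17},{"tx":-4.5,"ty":-1.2,"tz":0,"wx":0,"wy":0,"wz":-0.34},{"tx":-7,"ty":-1.9,"tz":0,"wx":0,"wy":0,"wz":-0.51},{"tx":-9.5,"ty":-2.6,"tz":0,"wx":0,"wy":0,"wz":-0.68},{"tx":-12,"ty":-3.2,"tz":0,"wx":0,"wy":0,"wz":-0.85},{"tx":-14,"ty":-3.8,"tz":0,"wx":0,"wy":0,"wz":-1.02},{"tx":-15.6,"ty":-4.2,"tz":0,"wx":0,"wy":0,"wz":-1.18},{"tx":-16.3,"ty":-4.4,"tz":0,"wx":0,"wy":0,"wz":-1.28}]' |grep -E "force"
python3 g.py -.08 0 .087 1.244
python3 - <<'E'
from h import *
cv2.imwrite('pics/s2.png',cv2.resize(viewer.camera('side')[170:320,210:410,::-1],None,fx=4,fy=4,interpolation=cv2.INTER_CUBIC))
E
```

```text
contact_force: [-0.1, -0.2, -0.1]
gripper_force: 0.0
t 12.75 case pos [-82.1  -0.3 156.9] yaw-a 1.248 F(case) [ 0.  -0.2 -0.1] open 0.584 grip 0.0
shift cm [0.1  0.2  6.99] turn [-0.     0.001  0.004]
```

View pics/s2.png

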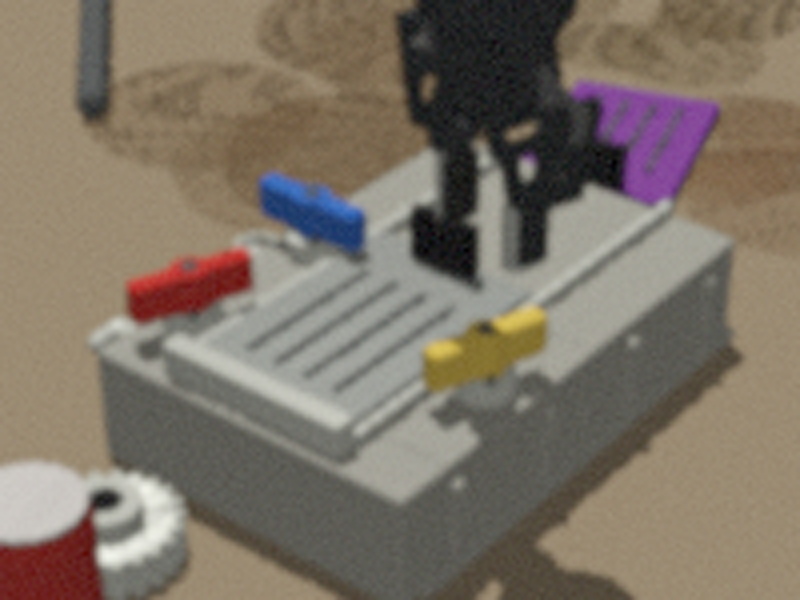

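The picture shows blue turned across the case (crop (312,210)), the cover still home, and yellow at (485,350) below the gripper. Descend and grip yellow.

```bash
python3 -m handwheel '[{"tx":0.1,"ty":0.2,"tz":1.5,"wx":0,"wy":0,"wz":0},{"tx":0.1,"ty":0.2,"tz":3,"wx":0,"wy":0,"wz":0},{"tx":0.1,"ty":0.2,"tz":4.5,"wx":0,"wy":0,"wz":0},{"tx":0.1,"ty":0.2,"tz":6,"wx":0,"wy":0,"wz":0},{"tx":0.1,"ty":0.2,"tz":6.8,"wx":0,"wy":0,"wz":0},{"tx":0.1,"ty":0.2,"tz":6.9,"wx":0,"wy":0,"wz":0},{"tx":0.1,"ty":0.2,"tz":6.9,"wx":0,"wy":0,"wz":0},{"tx":0.1,"ty":0.2,"tz":6.9,"wx":0,"wy":0,"wz":0}]' |grep -E "force"
python3 -m handwheel '[{"tx":0,"ty":0,"tz":0,"wx":0,"wy":0,"wz":0},{"tx":0,"ty":0,"tz":0,"wx":0,"wy":0,"wz":0},{"tx":0,"ty":0,"tz":0,"wx":0,"wy":0,"wz":0},{"tx":0,"ty":0,"tz":0,"wx":0,"wy":0,"wz":0},{"tx":0,"ty":0,"tz":0,"wx":0,"wy":0,"wz":0},{"tx":0,"ty":0,"tz":0,"wx":0,"wy":0,"wz":0},{"tx":0,"ty":0,"tz":0,"wx":0,"wy":0,"wz":0},{"tx":0,"ty":0,"tz":0,"wx":0,"wy":0,"wz":0}]' 255 30|grep -E "force"
python3 g.py -.08 0 .087 -.033
```

```text
contact_force: [-0.1, -0.1, -0.5]
gripper_force: 0.0
contact_force: [-3.4, 3.3, 5.6]
gripper_force: 31.0
t 14.8 case pos [-79.8   0.5  88.7] yaw-a 1.243 F(case) [-4.4  1.7  5.6] open 0.153 grip 31.0
shift cm [-0.05 -0.01  0.17] turn [-1.000e-03  1.000e-03  1.276e+00]
```

```bash
python3 -m handwheel '[{"tx":0,"ty":0,"tz":0,"wx":0,"wy":0,"wz":0.15},{"tx":0,"ty":0,"tz":0,"wx":0,"wy":0,"wz":0.31},{"tx":0,"ty":0,"tz":0,"wx":0,"wy":0,"wz":0.47},{"tx":0,"ty":0,"tz":0,"wx":0,"wy":0,"wz":0.63},{"tx":0,"ty":0,"tz":0,"wx":0,"wy":0,"wz":0.79},{"tx":0,"ty":0,"tz":0,"wx":0,"wy":0,"wz":0.93},{"tx":0,"ty":0,"tz":0,"wx":0,"wy":0,"wz":1.03},{"tx":0,"ty":0,"tz":0,"wx":0,"wy":0,"wz":1.1}]' |grep -E "force"
python3 g.py -.08 0 .087 0
python3 -m handwheel '[{"tx":0,"ty":0,"tz":0,"wx":0,"wy":0,"wz":0.06},{"tx":0,"ty":0,"tz":0,"wx":0,"wy":0,"wz":0.11},{"tx":0,"ty":0,"tz":0,"wx":0,"wy":0,"wz":0.14},{"tx":0,"ty":0,"tz":0,"wx":0,"wy":0,"wz":0.17},{"tx":0,"ty":0,"tz":0,"wx":0,"wy":0,"wz":0.19},{"tx":0,"ty":0,"tz":0,"wx":0,"wy":0,"wz":0.19},{"tx":0,"ty":0,"tz":0,"wx":0,"wy":0,"wz":0.19},{"tx":0,"ty":0,"tz":0,"wx":0,"wy":0,"wz":0.19}]' |grep -E "force"
python3 g.py -.08 0 .087 -.04; python3 -c "
from h import *
print(status.state()['wrist_torque'])"
```

```text
contact_force: [-2.0, -0.7, 5.8]
gripper_force: 31.1
t 15.8 case pos [-78.5  -1.   88.7] yaw-a 0.141 F(case) [-1.6 -1.4  5.8] open 0.159 grip 31.1
shift cm [-0.13 -0.12  0.17] turn [0.002 0.    0.141]
contact_force: [-2.7, -1.6, 5.6]
gripper_force: 42.3
t 16.8 case pos [-78.5  -1.3  88.7] yaw-a -0.043 F(case) [-1.9 -2.5  5.6] open 0.154 grip 42.3
shift cm [-0.16 -0.12  0.17] turn [ 0.003 -0.001 -0.003]
[-0.4788302   0.62488277  0.96146436]
```

Yellow is at its stop (0.96 N m). Release and lift, then go to red (80,50), bar 0.346.

```bash
python3 -m handwheel '[{"tx":0,"ty":0,"tz":0,"wx":0,"wy":0,"wz":0},{"tx":0,"ty":0,"tz":0,"wx":0,"wy":0,"wz":0},{"tx":0,"ty":0,"tz":0,"wx":0,"wy":0,"wz":0},{"tx":0,"ty":0,"tz":0,"wx":0,"wy":0,"wz":0},{"tx":0,"ty":0,"tz":-2,"wx":0,"wy":0,"wz":0},{"tx":0,"ty":0,"tz":-4,"wx":0,"wy":0,"wz":0},{"tx":0,"ty":0,"tz":-6,"wx":0,"wy":0,"wz":0},{"tx":0,"ty":0,"tz":-7,"wx":0,"wy":0,"wz":0}]' 105 |grep -E "force"
python3 g.py .08 .05 .157 1.225
```

```text
contact_force: [0.7, -0.2, 0.1]
gripper_force: 0.0
t 17.8 case pos [-78.2   0.3 159.2] yaw-a -0.047 F(case) [0.7 0.1 0.1] open 0.587 grip 0.0
shift cm [15.57 -5.72  0.25] turn [-0.    -0.002 -1.272]
```

```bash
python3 -m handwheel '[{"tx":2,"ty":-0.7,"tz":0,"wx":0,"wy":0,"wz":-0.17},{"tx":4.5,"ty":-1.6,"tz":0,"wx":0,"wy":0,"wz":-0.34},{"tx":7,"ty":-2.6,"tz":0,"wx":0,"wy":0,"wz":-0.51},{"tx":9.5,"ty":-3.5,"tz":0,"wx":0,"wy":0,"wz":-0.68},{"tx":12,"ty":-4.4,"tz":0,"wx":0,"wy":0,"wz":-0.85},{"tx":14,"ty":-5.1,"tz":0,"wx":0,"wy":0,"wz":-1.02},{"tx":15.2,"ty":-5.6,"tz":0,"wx":0,"wy":0,"wz":-1.18},{"tx":15.6,"ty":-5.7,"tz":0,"wx":0,"wy":0,"wz":-1.27}]' |grep -E "force"
python3 g.py .08 .05 .087 1.225
```

```text
contact_force: [0.6, -0.4, -0.5]
gripper_force: 0.0
t 18.8 case pos [ 80.4  49.3 157.3] yaw-a 1.225 F(case) [ 0.7 -0.1 -0.5] open 0.582 grip 0.0
shift cm [ 0.06 -0.06  7.03] turn [-0.001  0.001  0.   ]
```

```bash
python3 -m handwheel '[{"tx":0,"ty":0,"tz":1.5,"wx":0,"wy":0,"wz":0},{"tx":0,"ty":0,"tz":3,"wx":0,"wy":0,"wz":0},{"tx":0,"ty":0,"tz":4.5,"wx":0,"wy":0,"wz":0},{"tx":0,"ty":0,"tz":6,"wx":0,"wy":0,"wz":0},{"tx":0,"ty":0,"tz":6.8,"wx":0,"wy":0,"wz":0},{"tx":0,"ty":0,"tz":6.9,"wx":0,"wy":0,"wz":0},{"tx":0,"ty":0,"tz":6.9,"wx":0,"wy":0,"wz":0},{"tx":0,"ty":0,"tz":6.9,"wx":0,"wy":0,"wz":0}]' |grep -E "force"
python3 -m handwheel '[{"tx":0,"ty":0,"tz":0,"wx":0,"wy":0,"wz":0},{"tx":0,"ty":0,"tz":0,"wx":0,"wy":0,"wz":0},{"tx":0,"ty":0,"tz":0,"wx":0,"wy":0,"wz":0},{"tx":0,"ty":0,"tz":0,"wx":0,"wy":0,"wz":0},{"tx":0,"ty":0,"tz":0,"wx":0,"wy":0,"wz":0},{"tx":0,"ty":0,"tz":0,"wx":0,"wy":0,"wz":0},{"tx":0,"ty":0,"tz":0,"wx":0,"wy":0,"wz":0},{"tx":0,"ty":0,"tz":0,"wx":0,"wy":0,"wz":0}]' 255 30|grep -E "force"
python3 g.py .08 .05 .087 -.04
```

```text
contact_force: [-0.5, -1.1, -0.8]
gripper_force: 0.0
contact_force: [-2.1, 0.8, 4.9]
gripper_force: 31.5
t 20.8 case pos [79.8 49.6 89.6] yaw-a 1.223 F(case) [-2.2 -0.1  4.9] open 0.156 grip 31.5
shift cm [0.04 0.   0.26] turn [ 0.    -0.     1.263]
```

```bash
python3 -m handwheel '[{"tx":0,"ty":0,"tz":0,"wx":0,"wy":0,"wz":0.15},{"tx":0,"ty":0,"tz":0,"wx":0,"wy":0,"wz":0.31},{"tx":0,"ty":0,"tz":0,"wx":0,"wy":0,"wz":0.47},{"tx":0,"ty":0,"tz":0,"wx":0,"wy":0,"wz":0.63},{"tx":0,"ty":0,"tz":0,"wx":0,"wy":0,"wz":0.79},{"tx":0,"ty":0,"tz":0,"wx":0,"wy":0,"wz":0.93},{"tx":0,"ty":0,"tz":0,"wx":0,"wy":0,"wz":1.03},{"tx":0,"ty":0,"tz":0,"wx":0,"wy":0,"wz":1.1}]' |grep -E "force"
python3 -m handwheel '[{"tx":0,"ty":0,"tz":0,"wx":0,"wy":0,"wz":0.06},{"tx":0,"ty":0,"tz":0,"wx":0,"wy":0,"wz":0.11},{"tx":0,"ty":0,"tz":0,"wx":0,"wy":0,"wz":0.14},{"tx":0,"ty":0,"tz":0,"wx":0,"wy":0,"wz":0.16},{"tx":0,"ty":0,"tz":0,"wx":0,"wy":0,"wz":0.18},{"tx":0,"ty":0,"tz":0,"wx":0,"wy":0,"wz":0.18},{"tx":0,"ty":0,"tz":0,"wx":0,"wy":0,"wz":0.18},{"tx":0,"ty":0,"tz":0,"wx":0,"wy":0,"wz":0.18}]' |grep -E "force"
python3 g.py .08 .05 .087 -.04; python3 -c "
from h import *
print(status.state()['wrist_torque'])"
```

```text
contact_force: [-2.6, -1.2, 5.3]
gripper_force: 31.5
contact_force: [-1.8, -0.7, 5.2]
gripper_force: 46.1
t 22.8 case pos [80.2 48.9 89.7] yaw-a -0.053 F(case) [-1.4 -1.4  5.2] open 0.157 grip 46.1
shift cm [-0.03 -0.1   0.27] turn [ 0.002 -0.001 -0.013]
[-0.22601297  0.43328255  1.10790357]
```

Red is at its stop. Release, lift, then move clear and check.

```bash
python3 -m handwheel '[{"tx":0,"ty":0,"tz":0,"wx":0,"wy":0,"wz":0},{"tx":0,"ty":0,"tz":0,"wx":0,"wy":0,"wz":0},{"tx":0,"ty":0,"tz":0,"wx":0,"wy":0,"wz":0},{"tx":0,"ty":0,"tz":0,"wx":0,"wy":0,"wz":0},{"tx":0,"ty":0,"tz":-2,"wx":0,"wy":0,"wz":0},{"tx":0,"ty":0,"tz":-4,"wx":0,"wy":0,"wz":0},{"tx":0,"ty":0,"tz":-7,"wx":0,"wy":0,"wz":0},{"tx":0,"ty":0,"tz":-11,"wx":0,"wy":0,"wz":0}]' 105 |grep -E "force"
python3 -m handwheel '[{"tx":0,"ty":4,"tz":-1,"wx":0,"wy":0,"wz":0},{"tx":0,"ty":8,"tz":-2,"wx":0,"wy":0,"wz":0},{"tx":0,"ty":12,"tz":-2,"wx":0,"wy":0,"wz":0},{"tx":0,"ty":16,"tz":-2,"wx":0,"wy":0,"wz":0},{"tx":0,"ty":20,"tz":-2,"wx":0,"wy":0,"wz":0},{"tx":0,"ty":23,"tz":-2,"wx":0,"wy":0,"wz":0},{"tx":0,"ty":25,"tz":-2,"wx":0,"wy":0,"wz":0},{"tx":0,"ty":25,"tz":-2,"wx":0,"wy":0,"wz":0}]'|grep force
python3 - <<'E'
from h import *
a=-.3949
for c in('top','side'):
    img=viewer.camera(c)
    if c=='top': cv2.imwrite('pics/end.png',cv2.resize(img[150:310,150:430,::-1],None,fx=2.8,fy=2.8,interpolation=cv2.INTER_CUBIC))
    for n,(cf,m,r) in masks(img,c).items():
        mm=cv2.moments(m.astype(np.uint8),True);o=.5*np.arctan2(2*mm['mu11'],mm['mu20']-mm['mu02'])
        h=Rz(a)@[*SITE[n],0]+[.538,.1073,0]
        th=np.arange(.8,2.3,.01);e=[abs(np.sin(o-bmom(box(h[0],h[1],a-t,.072,.014,.083,.107),c)[2])) for t in th]
        print(c,n,round(cf,2),m.sum(),'joint~',round(th[np.argmin(e)],2))
E
```

```text
contact_force: [0.9, 0.4, 1.0]
gripper_force: 0.0
contact_force: [0.5, 0.3, 0.1]
gripper_force: 0.0
top blue 0.63 146 joint~ 1.58
top red 0.62 173 joint~ 1.57
top yellow 0.56 141 joint~ 1.56
side blue 0.66 230 joint~ 1.59
side red 0.85 274 joint~ 1.59
side yellow 0.68 295 joint~ 1.56
```

View pics/end.png

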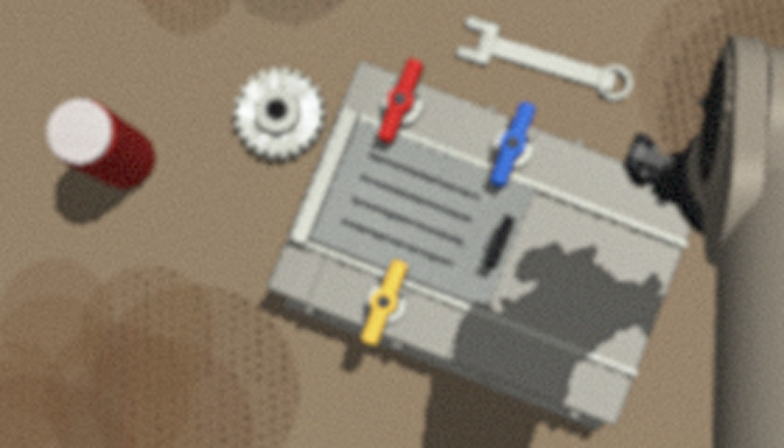

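The picture shows the cover home against the rib and red (400,100), blue (513,145) and yellow (384,302) across it. The can, gear wheel and wrench are in place, and the arm is clear.

```bash
python3 -c "
from cell import order
print(order.close_job())"
```

```text
the job is handed in; nothing more can be done
None
```

The cover is home against the stop rib and the blue, yellow and red wing bolts are locked at their end stops in that order; the spray can, gear wheel and wrench look undisturbed, and the job is handed in (no verdict was returned).

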